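# Clamp a strip in the screw fixture

## Robot

A 6-joint arm with a two-finger parallel gripper is mounted at the origin on a cart in front of the work surface, level with it; the furniture and walls round the work are solid. World frame = base frame: x ahead of the robot, y to its left, z up, the work surface at z = 0. Lengths are in m, angles in rad, forces in N, time in s.
With the tool pointing down it reaches from about 0.275 to 0.85 m from the base axis. Payload 19 kg.
Tool frame: the origin (TCP) lies on the mounting face of the last link; the fingertips stand 173 mm ahead of it and the grasp point (between the pads) lies 155 mm ahead of it; z points along the fingers, y is the line along which they close (so a half turn about z gives the same grasp; the last joint's range is limited). The gripper opens to 85 mm and grips with 20 to 120 N. Pads are 22 mm wide; open, the fingers measure 114 mm over their backs; the gripper's body (76 mm by 85 mm) begins 54 mm behind the grasp point. The pads swing forward as they close: fully open they stand 13 mm farther back than shut.
Start: joints at [-1.446, 0.15, 1.437, -0, 1.554, -0.134], TCP at [0.147, -0.556, 0.405] pointing down, gripper open.
Joint ranges: [-2.8, 2.8], [-0.68, 2.1], [0.12, 2.68], [-1.39, 4.53], [0.16, 2.79], [-2.81, 2.81]. Speed limits (rad/s): [1.89, 1.89, 2.22, 3.01, 3.01, 3.01].

## Interface

Orientations are given as a rotation vector (axis times angle).
In Python, from rig import manip gives the robot as it stands.
- The arm moves only by the tool arm_command, never from a script. Its argument "steps" is a list of rows, each a list of 7 numbers: the turn, a rotation vector about the tool's x, y, z in rad, then the shift along the tool's x, y, z in m, then the closure in counts, from 0 (fully open) to 255 (shut). In form: [[rx, ry, rz, dx, dy, dz, gripper], ...]. A call has 1 to 8 rows; each row is the pose to reach, as a shift and turn from the pose commanded when the call began, along the tool's axes at that moment; what a row does not reach only later rows make up. A row lasts 1/10 s, in which the tool goes at most 50 mm and 8.59 degrees, less where a joint would pass 70% of its speed; a pose out of reach is approached as far as the arm can. A call with a gripper value outside its range is refused whole. The fingers move at their own pace and stop on an object; the grip force is fixed at half the most. Time passes only in rows, so rows that repeat a pose let the fingers close. It gives the time, the measured TCP pose, the force, the opening and the grip force at its end, in the units of the state.
- manip.get_obs(): the state, without advancing time (a new reading comes with each control period).
- manip.read_camera(name): name is "side" or "top"; returns a dict with "image" (400x640x3 uint8, red, green, blue), "z_map" (400x640 float32, m along the optical axis (not along the pixel's ray), 0 where there is no reading), "fx", "fy", "cx", "cy" (pixels), "D" ([k1, k2, p1, p2, k3] as OpenCV has them; the pictures are not rectified), "extrinsics" (4x4, takes a point from world to camera coordinates). Camera axes: x right, y up, looking along -z (the intrinsics and any distortion apply to the point x, -y, -z); pixel columns grow to the right and rows downward; lengths in m; the calibration is good to about 2 mm. A picture is of the moment at which its call begins.
- manip.finish_job(): hands the job in; it is judged then, once.
The state is a dict: "clock": time; "qpos": joint angles; "qd": joint speeds; "joint_torque": joint torques, N m; "ee_pos": TCP position; "ee_rot": TCP orientation; "ft_force": force on the tool from outside, world axes, zero at the start; "moment": the same for the moment, N m; "finger_gap": finger opening in m; "gripper_force": force on a finger pad.
Only numpy, scipy, OpenCV 4.12 (cv2) and the standard library are available. Lean on these libraries where they do the work, as an engineer would, in place of code of your own. Each camera call takes 0.05 s, during which the arm holds its last target. There are 200 camera calls.

## Task

Push the steel strip along its slot in the clamping fixture until it sits fully home against the stop, then screw the knurled knob down (clockwise from above) until the foot clamps the strip with about 25 N, and let go. Let your grip sink with the knob as it turns instead of dragging it up or down against its spring; push gently, do not overtighten, and leave the things lying around where they are.

Things in the scene. Friction and masses are not known exactly. Their poses are not given: they have to be found in the camera images.
- fixture: dark steel base plate, 200 x 84 x 12 mm, fixed to the bench, with grey column and arm and a vertical screw. Origin: on the bench under the screw axis. x: along the slot to the stop (column face, x = 35 mm); z up. Base: x = -120 to 80 mm. Two guides 44 mm apart, tops 32 mm up, from x = -40 to 35 mm. The arm (36 mm wide, x = -20 to 69 mm) is 72 mm high, the nut on it 78 mm
- stop (a point): middle of the stop face, 22 mm above the bench; axes as the fixture's
- strip: loose steel strip with dark holes, 130 x 40 x 10 mm, about 0.3 kg, lying in the slot on an aluminium packing rail, its underside 14.5 to 17.5 mm above the bench. Origin: centre of the underside; x along it towards the stop. It starts 25 to 55 mm short of the stop, its near end out over the open end of the slot
- strip_near (a point): middle of the strip's end face away from the stop (5 mm above its underside): push here
- strip_far (a point): middle of the strip's end face that must touch the stop
- stem: the upright stem of the screw, 12 mm thick; goes down as the knob turns clockwise. Its origin is a point on the screw axis. The foot (26 mm round, black sprung pad) hangs below it; how far the foot is screwed out differs from job to job and is not reported: the pad's underside is 0 to 8 mm below this origin. The pad yields 1 mm per 15 N of clamp force
- knob_grip (a point): centre of the round black knurled knob, 36 mm across and 24 mm tall (top and bottom 12 mm from here), axis upright, about 121 to 124 mm above the bench at the start. Grip it round the side
- knob (a joint): turning angle of the screw (rad), + clockwise from above; starts at -0.4 to 0.2. A full turn clockwise lowers knob, stem and foot by 30 mm (4.8 mm a radian); the foot meets the strip after 0.7 to 3.7 rad. Friction, about 0.22 N m, holds it where it is left; each newton of clamp force adds 0.0048 N m (25 N: 0.12 N m above free running). After touching, the force grows 72 N a radian
- hub (a joint): axial play of the knob on its screw (m), held central by a 4 N/mm coil spring: 0 at rest, + knob lifted, - knob pressed down. More than 4.5 mm either way (18 N) is too much drag
- spanner: combination spanner, 173 mm, 6 mm thick, lying close along the fixture's base on the robot's side; origin at its middle; leave it
- bolt_a: bolt, 36 mm tall, standing on its head behind the column; leave it
- bushing: flanged black bushing, 21 mm, standing behind the column; leave it
- cover: black cover plate, 62 x 52 x 8 mm, left of the fixture; leave it
- tin: round tin with a white lid, 66 mm across, left of the fixture; leave it
- oil: small white bottle with a blue cap, 96 mm tall, at the left; leave it

How it is judged:
By the outcome, as a careful person would: the job done as asked, in the order asked, and still so for the second after the job is handed in, with the robot touching nothing.
It also fails if it takes over 72 s, if anything falls off the work surface, if the arm or the gripper's body presses on something with over 40 N, if the wrist force passes 120 N, or if a joint passes its speed limit or range.

## Working session

There is one attempt and no reset: what is moved stays moved. The work goes in short steps, Python scripts to look and compute and a tool call to move; the robot and the scene stay as the last step left them, time stands still between calls to the robot, and variables do not carry over. Pictures are saved under pics/ and viewed, at most 10 in all, crops included, and the job is handed in when it is done.

Besides the shell and the picture viewer there is one more tool, called after "Call:" as a command line: name --pt "numbers of a row" for each row, then --argument value for the rest. arm_command: Moves the arm, as the interface text tells. Its arguments: {"type":"object","properties":{"steps":{"type":"array","items":{"type":"array","items":{"type":"number"}}}},"required":["steps"]}

```bash
mkdir -p pics; ls
cat > h.py <<'E'
import numpy as np, cv2
from scipy.spatial.transform import Rotation as R
from rig import manip
def grab(n,tag):
    c=manip.read_camera(n); cv2.imwrite(f'pics/{tag}.png',c['image'][:,:,::-1]); np.savez(f'{tag}.npz',**{k:np.array(v) for k,v in c.items()}); return c
def cloud(c):
    z=np.array(c['z_map'],float); h,w=z.shape
    K=np.array([[c['fx'],0,c['cx']],[0,c['fy'],c['cy']],[0,0,1]],float)
    u,v=np.meshgrid(np.arange(w),np.arange(h))
    n=cv2.undistortPoints(np.stack([u,v],-1).reshape(-1,1,2).astype(float),K,np.array(c['D'],float)).reshape(h,w,2)
    P=np.stack([n[...,0]*z,-n[...,1]*z,-z],-1)
    E=np.array(c['extrinsics']); P=(P-E[:3,3])@E[:3,:3]
    P[z==0]=np.nan
    return P
E
python3 - <<'E'
from h import *
o=manip.get_obs(); print(o)
for n in('side','top'):
    c=grab(n,n+'0'); E=c['extrinsics']; print(n,-E[:3,:3].T@E[:3,3],-E[2,:3],c['fx'],c['D'])
E
```

```text
pics
{'clock': 0.0, 'qpos': array([-1.44604350e+00,  1.50973209e-01,  1.43800076e+00,  1.67926723e-05,
        1.55382160e+00, -1.33969638e-01]), 'qd': array([ 0.00181141,  0.00059074,  0.00017921,  0.00134385,  0.00090691,
       -0.00011551]), 'joint_torque': array([-1.08533652e-03, -7.13059187e+01, -5.70868599e+01, -1.82721274e-04,
        9.08356888e-03,  4.23108759e-05]), 'ee_pos': array([ 0.14710688, -0.55582588,  0.4040977 ]), 'ee_rot': array([-3.11415035e+00, -4.05112147e-01, -3.50678156e-05]), 'ft_force': array([ 0.21227048, -0.03549236, -0.10065932]), 'moment': array([-0.01743278,  0.00456248,  0.00157726]), 'gripper_force': 0.0, 'finger_gap': 0.08506206108984793}
side [0.02079607 0.75674524 0.55047383] [ 0.44956575 -0.746197   -0.49099966] 411.3760171988001 [-0.09352554  0.          0.          0.          0.        ]
top [0.36808869 0.07891308 1.09632509] [ 0.07724687 -0.01751495 -0.99685814] 434.76899557762295 [-0.02979152  0.          0.          0.          0.        ]
```

View pics/top0.png

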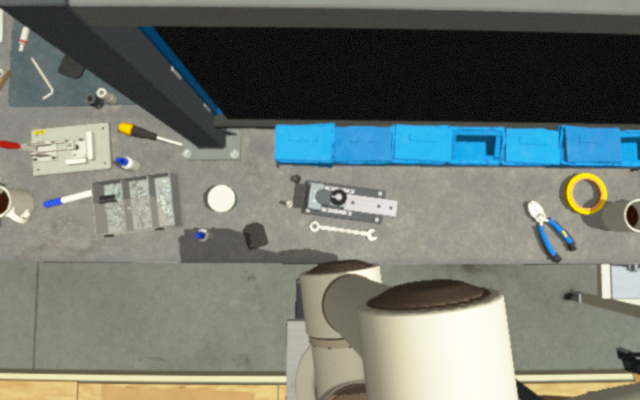

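View pics/side0.png

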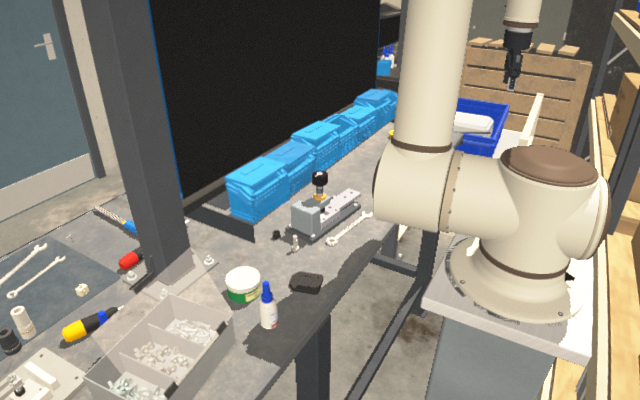

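The top view shows the fixture at about (305–397, 182–220), with the knob at (338,198), the strip's near end at (397,208) and the spanner at (343,231). In the side view the knob is at (320,179). Next I'll measure from depth.

```bash
cat > m.py <<'E'
from h import *
c=dict(np.load('top0.npz')); P=cloud(c); im=c['image']
reg=np.zeros(P.shape[:2],bool); reg[172:230,290:405]=1
q=P[reg]; 
for lo,hi in[(-.01,.006),(.008,.016),(.018,.03),(.03,.036),(.066,.082),(.12,.145)]:
    s=q[(q[:,2]>lo)&(q[:,2]<hi)]; print(lo,hi,len(s),s.mean(0).round(4) if len(s) else'', s.min(0).round(4) if len(s) else'',s.max(0).round(4) if len(s) else '')
for r,cc in[(198,338),(206,370),(208,390),(205,350),(215,360),(231,343)]: print(r,cc,P[r,cc].round(4),im[r,cc])
# masks -> rectangle fits
def rect(lo,hi):
    s=q[(q[:,2]>lo)&(q[:,2]<hi)][:,:2]; return cv2.minAreaRect((s*1000).astype(np.float32))
print('base+guides',rect(.009,.034)); print('arm',rect(.068,.08)); print('knob',rect(.122,.145))
for n,(a,b,d,e) in {'top':(180,226,296,404)}.items():
    cv2.imwrite('pics/topc.png',cv2.resize(im[a:b,d:e,::-1],None,fx=7,fy=7,interpolation=cv2.INTER_CUBIC))
c2=dict(np.load('side0.npz'));P2=cloud(c2)
cv2.imwrite('pics/sidec.png',cv2.resize(c2['image'][160:260,260:390,::-1],None,fx=6,fy=6,interpolation=cv2.INTER_CUBIC))
q2=P2[160:260,270:380].reshape(-1,3)
s=q2[(q2[:,2]>.105)&(q2[:,2]<.16)]; s=s[np.hypot(*(s[:,:2]-P[198,338,:2]).T)<.03]; print('side knob',len(s),s.min(0),s.max(0))
E
python3 m.py
```

```text
-0.01 0.006 3705 [0.4497 0.0062 0.    ] [ 0.3741 -0.1384 -0.0061] [0.5209 0.1529 0.006 ]
0.008 0.016 969 [0.439  0.0106 0.0118] [ 0.3743 -0.0872  0.008 ] [0.5095 0.1512 0.016 ]
0.018 0.03 896 [ 0.4354 -0.0424  0.0254] [ 0.3996 -0.1158  0.0181] [0.4885 0.1501 0.03  ]
0.03 0.036 189 [0.4424 0.0296 0.0324] [ 0.4111 -0.1039  0.03  ] [0.4823 0.081  0.036 ]
0.066 0.082 541 [0.4507 0.0774 0.0715] [0.421  0.0145 0.066 ] [0.4856 0.1071 0.0763]
0.12 0.145 214 [0.4462 0.0361 0.1338] [0.4292 0.0184 0.1247] [0.4656 0.0542 0.1391]
198 338 [0.4424 0.0365 0.135 ] [219 214 211]
206 370 [ 0.4315 -0.0475  0.0254] [227 222 220]
208 390 [ 0.4268 -0.097   0.0259] [140 142 138]
205 350 [0.4337 0.0021 0.0268] [226 223 219]
215 360 [ 0.4098 -0.0244  0.008 ] [107 112 112]
231 343 [0.3696 0.0178 0.0006] [232 227 208]
base+guides ((431.761474609375, 21.47571563720703), (266.99871826171875, 114.84956359863281), 80.22969818115234)
arm ((450.0965576171875, 59.97937774658203), (88.249755859375, 63.29912567138672), 82.74778747558594)
knob ((445.9960021972656, 35.673988342285156), (35.7744255065918, 35.33876419067383), 56.72340774536133)
side knob 232 [0.42697165 0.02033335 0.10895568] [0.46505272 0.05644856 0.13459873]
```

View pics/topc.png

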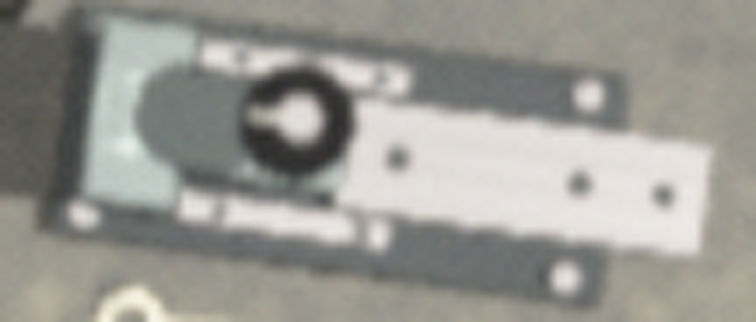

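View pics/sidec.png

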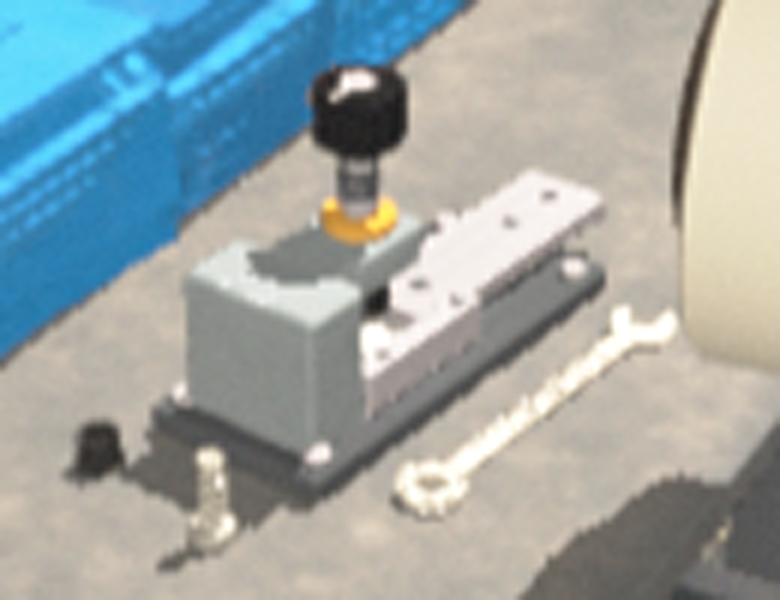

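The top crop shows the base corners near crop px (78,10), (625,75), (600,305), (40,232), and the strip end corners at (712,147) and (700,255). The knob centre is at (298,120). The side crop shows the black foot hanging above the slot, with the spanner clear of the base. Next I'll fit the axes.

```bash
cat >> h.py <<'E'
def plane(c,uv,z):
    K=np.array([[c['fx'],0,c['cx']],[0,c['fy'],c['cy']],[0,0,1]],float); E=np.array(c['extrinsics'])
    n=cv2.undistortPoints(np.array(uv,float).reshape(-1,1,2),K,np.array(c['D'],float)).reshape(-1,2)
    d=np.c_[n[:,0],-n[:,1],-np.ones(len(n))]@E[:3,:3]; o=-E[:3,:3].T@E[:3,3]
    return o+d*((z-o[2])/d[:,2])[:,None]
E
python3 - <<'E'
from h import *
c=dict(np.load('top0.npz')); f=lambda l:[(296+(u+.5)/7-.5,180+(v+.5)/7-.5) for u,v in l]
b=plane(c,f([(78,10),(625,75),(600,305),(40,232)]),.012); print('base',b.round(4)); 
for i in range(4):
    d=b[(i+1)%4]-b[i]; print(np.linalg.norm(d).round(4),np.degrees(np.arctan2(d[1],d[0])).round(1))
s=plane(c,f([(712,147),(700,255)]),.026); print('end',s.round(4),s.mean(0),np.linalg.norm(s[0]-s[1]))
s=plane(c,f([(355,100),(712,147),(345,207),(700,255)]),.026); 
for d in (s[0]-s[1],s[2]-s[3]): print('strip edge',np.degrees(np.arctan2(d[1],d[0])))
P=cloud(c); q=P.reshape(-1,3); k=q[(q[:,2]>.128)&(q[:,2]<.145)&(np.hypot(q[:,0]-.446,q[:,1]-.036)<.03)]
print('knob',k.mean(0),len(k),np.median(k[:,2]))
im=c['image'];px=np.stack(np.where((im.max(2)<60)),-1);px=px[(abs(px[:,0]-197)<12)&(abs(px[:,1]-338)<12)]
e=cv2.minEnclosingCircle(px[:,::-1].astype(np.float32)); print(e,plane(c,[e[0]],.134))
t=np.radians(83.);ux=np.array([np.cos(t),np.sin(t)])
sm=q[(q[:,2]>.022)&(q[:,2]<.03)&(abs(q[:,0]-.43)<.04)&(q[:,1]<-.03)&(q[:,1]>-.13)]; r=cv2.minAreaRect((sm[:,:2]*1000).astype(np.float32)); print(r,np.median(sm[:,2]))
gz=q[(q[:,2]>.07)&(q[:,2]<.08)&(abs(q[:,0]-.45)<.04)&(abs(q[:,1]-.06)<.06)]; print('col top z',np.median(gz[:,2]))
c2=dict(np.load('side0.npz'));P2=cloud(c2);q2=P2.reshape(-1,3);k=q2[(q2[:,2]>.11)&(np.hypot(q2[:,0]-.446,q2[:,1]-.036)<.03)];print('side knob',k.min(0),k.max(0))
E
```

```text
base [[ 0.4943  0.1097  0.012 ]
 [ 0.4721 -0.0867  0.012 ]
 [ 0.3896 -0.0772  0.012 ]
 [ 0.4147  0.1226  0.012 ]]
0.1976 -96.5
0.083 173.5
0.2014 82.8
0.0807 -9.2
end [[ 0.4453 -0.1153  0.026 ]
 [ 0.4071 -0.1107  0.026 ]] [ 0.42618099 -0.11299198  0.026     ] 0.03851156917505133
strip edge 82.80764154852515
strip edge 82.57901502923325
knob [0.44637163 0.03608471 0.13394707] 209 0.1340169420630632
((337.70001220703125, 197.02000427246094), 6.986539363861084) [[0.44470246 0.03716797 0.134     ]]
((432.2857971191406, -70.66912078857422), (85.21635437011719, 40.33736801147461), 82.70844268798828) 0.02553340395093851
col top z 0.07196770681690076
side knob [0.42697165 0.02033335 0.11002128] [0.46505272 0.05644856 0.13459873]
```

```bash
cat >> h.py <<'E'
A=np.array([.4455,.0366]); Y=np.radians(82.8)
def fx(x,y=0): return A+x*np.array([np.cos(Y),np.sin(Y)])+y*np.array([-np.sin(Y),np.cos(Y)])
def fix(p): d=np.array(p[:2])-A; return d@[np.cos(Y),np.sin(Y)], d@[-np.sin(Y),np.cos(Y)]
def delta(p,yaw):
    o=manip.get_obs(); R0=R.from_rotvec(o['ee_rot']); Rt=R.from_euler('z',yaw)*R.from_euler('x',np.pi)
    print('delta',(R0.inv()*Rt).as_rotvec().round(4),R0.inv().apply(np.array(p)-o['ee_pos']).round(4),'q6',o['qpos'][5].round(3))
def st():
    o=manip.get_obs(); p=o['ee_pos']; print(o['clock'],'fix',np.round(fix(p),4),'p',p.round(4),'F',o['ft_force'].round(2),'M',o['moment'].round(3),'gap',round(o['finger_gap'],4),'gf',o['gripper_force'],'q',o['qpos'].round(3))
E
python3 -c "
from h import *
st(); p=fx(-.18); delta([*p,.27],Y)"
```

```text
0.1 fix [-0.6252  0.2218] p [ 0.1471 -0.5558  0.4041] F [-0.22 -0.14  0.42] M [-0.052 -0.047 -0.026] gap 0.0851 gf 0.0 q [-1.446  0.151  1.438 -0.     1.554 -0.134]
delta [-9.0000e-04 -8.0000e-04 -1.1863e+00] [ 0.3725 -0.3293  0.1345] q6 -0.134
```

Call:
arm_command --pt "0 0 -1.186 0.3725 -0.3293 0.1345 255" --pt "0 0 -1.186 0.3725 -0.3293 0.1345 255" --pt "0 0 -1.186 0.3725 -0.3293 0.1345 255" --pt "0 0 -1.186 0.3725 -0.3293 0.1345 255" --pt "0 0 -1.186 0.3725 -0.3293 0.1345 255" --pt "0 0 -1.186 0.3725 -0.3293 0.1345 255" --pt "0 0 -1.186 0.3725 -0.3293 0.1345 255" --pt "0 0 -1.186 0.3725 -0.3293 0.1345 255"

```text
clock: 0.9
ee_pos: [0.3618, -0.2327, 0.2998]
ee_rot: [2.351, 2.084, 0.0]
ft_force: [0.6, -1.3, 0.3]
finger_gap: -0.0
gripper_force: 0.0
```

```bash
python3 -c "
from h import *
st(); p=fx(-.18); delta([*p,.27],Y)"
```

```text
0.9 fix [-0.2777  0.0493] p [ 0.3618 -0.2327  0.2998] F [ 0.64 -1.28  0.28] M [-0.04  -0.009  0.021] gap -0.0 gf 0.0 q [-0.751 -0.095  1.905  0.     1.331 -0.631]
delta [0.0003 0.0001 0.0055] [0.0974 0.0498 0.0298] q6 -0.631
```

Call:
arm_command --pt "0 0 0 0.049 0.025 0.015 255" --pt "0 0 0 0.09 0.046 0.028 255" --pt "0 0 0 0.09 0.046 0.028 255" --pt "0 0 0 0.09 0.046 0.028 255"

```text
clock: 1.3
ee_pos: [0.4187, -0.1499, 0.2717]
ee_rot: [-2.353, -2.08, 0.001]
ft_force: [0.4, 0.4, 0.5]
finger_gap: 0.0002
gripper_force: 0.0
```

```bash
python3 -c "
from h import *
st(); p=fx(-.18); delta([*p,.19],Y)"
```

```text
1.3 fix [-0.1884  0.0033] p [ 0.4187 -0.1499  0.2717] F [0.39 0.41 0.49] M [-0.048  0.012 -0.026] gap 0.0002 gf 0.0 q [-0.517 -0.036  1.911  0.     1.267 -0.394]
delta [-0.0012 -0.0005  0.0027] [0.0084 0.0034 0.0817] q6 -0.394
```

Call:
arm_command --pt "0 0 0.002 0.004 0.003 0.03 255" --pt "0 0 0.002 0.008 0.003 0.055 255" --pt "0 0 0.002 0.008 0.003 0.072 255" --pt "0 0 0.002 0.008 0.003 0.081 255" --pt "0 0 0.002 0.008 0.003 0.081 255" --pt "0 0 0.002 0.008 0.003 0.081 255" --pt "0 0 0.002 0.008 0.003 0.081 255"

```text
clock: 2.0
ee_pos: [0.4224, -0.144, 0.1922]
ee_rot: [2.358, 2.073, 0.001]
ft_force: [-0.4, 0.4, 0.2]
finger_gap: 0.0001
gripper_force: 0.0
```

```bash
python3 -c "
from h import *
st(); p=fx(-.106); delta([*p,.19],Y)
c=grab('side','side1');cv2.imwrite('pics/s1.png',cv2.resize(c['image'][120:260,260:420,::-1],None,fx=4,fy=4,interpolation=cv2.INTER_CUBIC))"
```

```text
2.0 fix [-0.182   0.0002] p [ 0.4224 -0.144   0.1922] F [-0.43  0.36  0.23] M [ 0.046 -0.018  0.007] gap 0.0001 gf 0.0 q [-0.501  0.065  1.992  0.     1.083 -0.373]
delta [ 0.0013  0.0005 -0.0028] [0.076  0.     0.0022] q6 -0.373
```

View pics/s1.png

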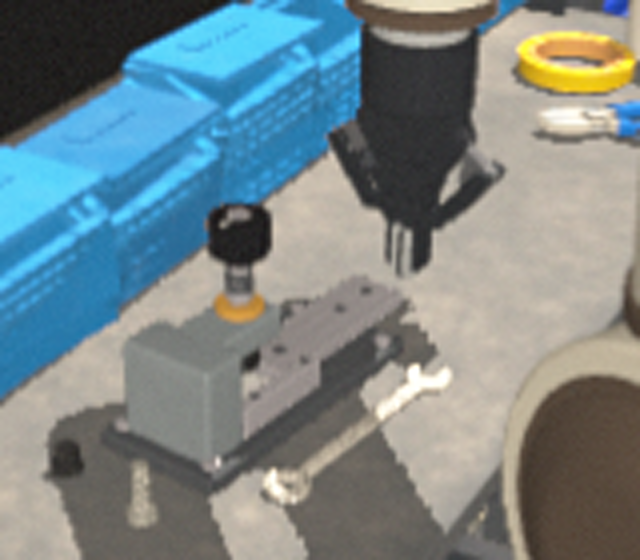

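The view shows the closed fingertips (about 408,270) just behind the strip's near end (about 408,300) and on its centreline. I'll lower slightly and push.

Call:
arm_command --pt "0 0 0 0.006 0 0.003 255" --pt "0 0 0 0.012 0 0.003 255" --pt "0 0 0 0.017 0 0.003 255" --pt "0 0 0 0.021 0 0.003 255" --pt "0 0 0 0.025 0 0.003 255" --pt "0 0 0 0.029 0 0.003 255" --pt "0 0 0 0.033 0 0.003 255" --pt "0 0 0 0.037 0 0.003 255"

```text
clock: 2.85
ee_pos: [0.427, -0.1065, 0.1883]
ee_rot: [2.359, 2.075, 0.0]
ft_force: [-0.1, -2.2, 0.0]
finger_gap: 0.0002
gripper_force: 1.1
```

```bash
python3 -c "
from h import *
st()"
```

```text
2.85 fix [-0.1443  0.0004] p [ 0.427  -0.1065  0.1883] F [-0.13 -2.24  0.05] M [-0.382  0.041  0.003] gap 0.0002 gf 1.0765357408672571 q [-0.42   0.059  2.009  0.     1.074 -0.292]
```

Call:
arm_command --pt "0 0 0 0.004 0 0 255" --pt "0 0 0 0.008 0 0 255" --pt "0 0 0 0.012 0 0 255" --pt "0 0 0 0.016 0 0 255" --pt "0 0 0 0.02 0 0 255" --pt "0 0 0 0.024 0 0 255" --pt "0 0 0 0.027 0 0 255" --pt "0 0 0 0.029 0 0 255"

```text
clock: 3.65
ee_pos: [0.4311, -0.0781, 0.1889]
ee_rot: [2.357, 2.074, 0.0]
ft_force: [-1.9, -8.3, 9.0]
finger_gap: -0.0
gripper_force: 5.5
```

Call:
arm_command --pt "0 0 0 0.001 0 0 255" --pt "0 0 0 0.002 0 0 255" --pt "0 0 0 0.003 0 0 255" --pt "0 0 0 0.004 0 0 255"

```text
clock: 4.05
ee_pos: [0.4316, -0.0743, 0.1889]
ee_rot: [2.357, 2.074, 0.0]
ft_force: [-0.4, -9.0, 9.3]
finger_gap: -0.0004
gripper_force: 5.6
```

```bash
python3 -c "
from h import *
st()"
```

```text
4.05 fix [-1.118e-01 -1.000e-04] p [ 0.4316 -0.0743  0.1889] F [-0.42 -9.04  9.35] M [-1.372  0.176 -0.014] gap -0.0004 gf 5.577719863504171 q [-3.460e-01  5.300e-02  2.014e+00 -1.000e-03  1.073e+00 -2.180e-01]
```

Call:
arm_command --pt "0 0 0 0 0 -0.001 255" --pt "0 0 0 0 0 -0.0025 255" --pt "0 0 0 0 0 -0.0025 255"

```text
clock: 4.35
ee_pos: [0.4312, -0.0739, 0.1908]
ee_rot: [-2.359, -2.075, -0.0]
ft_force: [0.5, -0.1, 0.9]
finger_gap: -0.0001
gripper_force: 0.0
```

Call:
arm_command --pt "0 0 0 0.001 0 0 255" --pt "0 0 0 0.002 0 0 255" --pt "0 0 0 0.003 0 0 255" --pt "0 0 0 0.003 0 0 255"

```text
clock: 4.75
ee_pos: [0.4316, -0.071, 0.1908]
ee_rot: [-2.359, -2.075, -0.0]
ft_force: [-0.0, -1.1, 0.9]
finger_gap: 0.0
gripper_force: 0.5
```

```bash
python3 -c "
from h import *
st()"
```

```text
4.75 fix [-0.1085  0.0003] p [ 0.4316 -0.071   0.1908] F [-0.02 -1.14  0.94] M [-0.159  0.039 -0.036] gap 0.0 gf 0.5226316922198748 q [-0.34   0.049  2.013  0.     1.08  -0.212]
```

Call:
arm_command --pt "0 0 0 0.001 0 0 255" --pt "0 0 0 0.002 0 0 255" --pt "0 0 0 0.003 0 0 255"

```text
clock: 5.05
ee_pos: [0.432, -0.068, 0.1907]
ee_rot: [-2.359, -2.075, -0.0]
ft_force: [0.6, -2.6, 1.5]
finger_gap: 0.0
gripper_force: 1.2
```

Call:
arm_command --pt "0 0 0 0.0007 0 0 255" --pt "0 0 0 0.0014 0 0 255" --pt "0 0 0 0.002 0 0 255"

```text
clock: 5.35
ee_pos: [0.4322, -0.0669, 0.1909]
ee_rot: [2.357, 2.074, -0.003]
ft_force: [-3.3, -22.8, -0.8]
finger_gap: 0.0001
gripper_force: 11.4
```

Call:
arm_command --pt "0 0 0 -0.003 0 0 255" --pt "0 0 0 -0.015 0 0 255" --pt "0 0 0 -0.03 0 -0.02 255" --pt "0 0 0 -0.03 0 -0.06 200" --pt "0 0 0 -0.03 0 -0.1 100" --pt "0 0 0 -0.03 0 -0.14 0" --pt "0 0 0 -0.03 0 -0.15 0" --pt "0 0 0 -0.03 0 -0.15 0"

```text
clock: 6.15
ee_pos: [0.4285, -0.0963, 0.342]
ee_rot: [2.357, 2.073, 0.002]
ft_force: [0.4, -0.3, -0.8]
finger_gap: 0.072
gripper_force: 0.0
```

```bash
python3 -c "
from h import *
st(); delta([*A,.34],4.0)
c=grab('top','top1');im=c['image'];cv2.imwrite('pics/t1.png',cv2.resize(im[175:230,290:410,::-1],None,fx=6,fy=6,interpolation=cv2.INTER_CUBIC))"
```

```text
6.15 fix [-0.134   0.0002] p [ 0.4285 -0.0963  0.342 ] F [ 0.4  -0.32 -0.79] M [-0.008 -0.026 -0.016] gap 0.072 gf 0.0 q [-0.397 -0.108  1.828  0.     1.418 -0.269]
delta [ 6.0000e-04  3.4000e-03 -2.5573e+00] [ 1.34e-01 -1.00e-04  1.90e-03] q6 -0.269
```

View pics/t1.png

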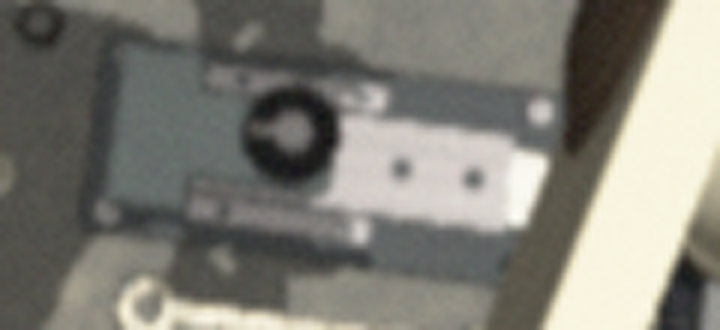

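Run:
```python
from h import *
c=dict(np.load('top1.npz'));P=cloud(c);q=P.reshape(-1,3)
f=np.array([fix(p) for p in q])
for x in np.arange(-.125,-.06,.004):
    m=(abs(f[:,0]-x)<.002)&(abs(f[:,1])<.012)&(q[:,2]<.05); print(round(x,3),m.sum(),np.median(q[m,2]).round(4) if m.sum() else '')
i=c['image'];print(plane(c,[(290+515/6,175+185/6)],.026),fix(plane(c,[(290+515/6,175+185/6)],.026)[0]))
```

```text
-0.125 0 
-0.121 0 
-0.117 0 
-0.113 0 
-0.109 6 0.0155
-0.105 14 0.0154
-0.101 16 0.0154
-0.097 10 0.0154
-0.093 15 0.0252
-0.089 16 0.0253
-0.085 16 0.0258
-0.081 15 0.0255
-0.077 17 0.0245
-0.073 16 0.0245
-0.069 14 0.0253
-0.065 17 0.0252
-0.061 15 0.0242
[[ 0.43197249 -0.06190108  0.026     ]] (np.float64(-0.09941981775539983), np.float64(0.0010753874973960843))
```

The strip's near end is at x ≈ -95 mm: the depth steps from 25 mm down to the 15.4 mm rail there. So the strip is home, and I'll go to the knob.

Call:
arm_command --pt "0 0 -1.0 0.045 0 0 0" --pt "0 0 -1.0 0.09 0 0 0" --pt "0 0 -1.0 0.134 0 0 0" --pt "0 0 -1.0 0.134 0 0 0" --pt "0 0 -1.0 0.134 0 0 0" --pt "0 0 -1.0 0.134 0 0 0" --pt "0 0 -1.0 0.134 0 0 0" --pt "0 0 -1.0 0.134 0 0 0"

```text
clock: 7.0
ee_pos: [0.4453, 0.0369, 0.3389]
ee_rot: [-1.072, -2.95, 0.001]
ft_force: [-0.4, 0.1, 1.2]
finger_gap: 0.0856
gripper_force: 0.0
```

Call:
arm_command --pt "0 0 -1.2 0 0 0 0" --pt "0 0 -1.2 0 0 0 0" --pt "0 0 -1.2 0 0 0 0" --pt "0 0 -1.2 0 0 0 0" --pt "0 0 -1.2 0 0 0 0" --pt "0 0 -1.2 0 0 0 0" --pt "0 0 -1.2 0 0 0 0" --pt "0 0 -1.2 0 0 0 0"

```text
clock: 7.8
ee_pos: [0.4454, 0.0369, 0.3395]
ee_rot: [0.782, -3.041, -0.001]
ft_force: [-0.4, 0.1, 0.5]
finger_gap: 0.0854
gripper_force: 0.0
```

Run:
```python
from h import *
c=grab('side','side2');P=cloud(c);q=P.reshape(-1,3)
st();delta([*A,.277],4.0)
k=q[(q[:,2]>.105)&(q[:,2]<.14)&(np.hypot(q[:,0]-.446,q[:,1]-.036)<.024)];print(len(k),k.min(0),k.max(0))
```

```text
7.85 fix [0.0003 0.0002] p [0.4454 0.0369 0.3395] F [-0.65  0.57 -0.01] M [-0.027  0.013 -0.049] gap 0.0849 gf 0.0 q [-0.09  -0.087  1.815  0.     1.416 -2.175]
delta [ 0.0015 -0.0012 -0.3441] [-0.0001 -0.0004  0.0625] q6 -2.175
232 [0.42745724 0.01946552 0.10863368] [0.46496709 0.05729332 0.13451556]
```

Call:
arm_command --pt "0 0 -0.14 0 0 0.012 0" --pt "0 0 -0.28 0 0 0.026 0" --pt "0 0 -0.34 0 0 0.04 0" --pt "0 0 -0.34 0 0 0.054 0" --pt "0 0 -0.34 0 0 0.062 0" --pt "0 0 -0.34 0 0 0.063 0" --pt "0 0 -0.34 0 0 0.063 0"

```text
clock: 8.55
ee_pos: [0.4455, 0.037, 0.2777]
ee_rot: [1.28, -2.869, -0.001]
ft_force: [0.1, -0.1, 0.7]
finger_gap: 0.0854
gripper_force: 0.0
```

Run:
```python
from h import *
st();delta([*A,.277],4.0)
c=grab('side','side3');cv2.imwrite('pics/s3.png',cv2.resize(c['image'][110:250,250:400,::-1],None,fx=4,fy=4,interpolation=cv2.INTER_CUBIC))
```

```text
8.55 fix [0.0004 0.    ] p [0.4455 0.037  0.2777] F [ 0.11 -0.09  0.66] M [ 0.033  0.004 -0.032] gap 0.0854 gf 0.0 q [-0.09  -0.037  1.899  0.     1.28  -2.5  ]
delta [ 0.0004 -0.0002 -0.0194] [ 0.0003 -0.0002  0.0007] q6 -2.5
```

View pics/s3.png

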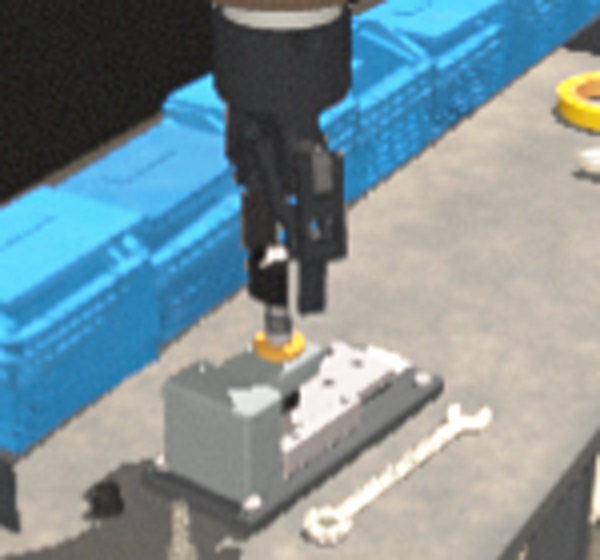

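The fingers straddle the knob (knob about (270,285), fingers about (258,240) and (312,295)). I'll close.

Call:
arm_command --pt "0 0 0 0 0 0 255" --pt "0 0 0 0 0 0 255" --pt "0 0 0 0 0 0 255" --pt "0 0 0 0 0 0 255" --pt "0 0 0 0 0 0 255" --pt "0 0 0 0 0 0 255" --pt "0 0 0 0 0 0 255" --pt "0 0 0 0 0 0 255"

```text
clock: 9.4
ee_pos: [0.446, 0.0366, 0.2784]
ee_rot: [-1.282, 2.867, -0.003]
ft_force: [4.8, -6.9, 1.2]
finger_gap: 0.0334
gripper_force: 59.4
```

```bash
python3 -c "
from h import *
st()"
```

```text
9.4 fix [ 0.0001 -0.0005] p [0.446  0.0366 0.2784] F [ 4.79 -6.9   1.23] M [-0.94 -0.71 -0.03] gap 0.0334 gf 59.43071007728577 q [-9.000e-02 -3.700e-02  1.898e+00 -1.000e-03  1.278e+00 -2.502e+00]
```

Call:
arm_command --pt "0 0 0 0 -0.0008 0 255" --pt "0 0 0.05 0 -0.0008 0.0002 255" --pt "0 0 0.1 0 -0.0008 0.0005 255" --pt "0 0 0.2 0 -0.0008 0.001 255" --pt "0 0 0.3 0 -0.0008 0.0014 255"

```text
clock: 9.9
ee_pos: [0.4462, 0.0365, 0.2767]
ee_rot: [-0.834, 3.028, -0.0]
ft_force: [0.9, 1.0, 3.2]
finger_gap: 0.0331
gripper_force: 59.6
```

```bash
python3 -c "
from h import *
st()"
```

```text
9.9 fix [-0.     -0.0007] p [0.4462 0.0365 0.2767] F [0.95 0.95 3.23] M [ 0.248 -0.035  0.16 ] gap 0.0331 gf 59.56291615962982 q [-0.091 -0.035  1.899  0.     1.276 -2.199]
```

```bash
cat >> h.py <<'E'
def avg(n=6):
    L=[]
    for i in range(n):
        manip.read_camera('side'); o=manip.get_obs(); L.append([*o['ft_force'],o['moment'][2],o['ee_pos'][2],o['qpos'][5]])
    L=np.array(L); print('avg F',L[:,:3].mean(0).round(2),'Mz',L[:,3].mean().round(4),'sd',L[:,3].std().round(4),'z',L[:,4].mean().round(5),'q6',L[:,5].mean().round(4),'t',o['clock'],L[:,3].round(3))
E
python3 -c "
from h import *
avg()"
```

```text
avg F [ 1.45 -0.13  3.44] Mz -0.1365 sd 0.1153 z 0.27659 q6 -2.2025 t 10.2 [ 0.101 -0.127 -0.124 -0.214 -0.241 -0.215]
```

Call:
arm_command --pt "0 0 0.05 0 0 0.0002 255" --pt "0 0 0.1 0 0 0.0005 255" --pt "0 0 0.15 0 0 0.0007 255" --pt "0 0 0.2 0 0 0.001 255" --pt "0 0 0.25 0 0 0.0012 255" --pt "0 0 0.3 0 0 0.0014 255"

```text
clock: 10.8
ee_pos: [0.4461, 0.0367, 0.2751]
ee_rot: [-0.378, 3.118, 0.001]
ft_force: [1.7, 3.5, 3.4]
finger_gap: 0.0334
gripper_force: 59.7
```

```bash
python3 -c "
from h import *
st();avg()"
```

```text
10.8 fix [ 0.0001 -0.0006] p [0.4461 0.0367 0.2751] F [1.7  3.55 3.41] M [ 0.742 -0.166  0.181] gap 0.0334 gf 59.671670794487 q [-9.100e-02 -3.300e-02  1.901e+00  1.000e-03  1.273e+00 -1.903e+00]
avg F [1.63 4.46 3.95] Mz 0.0362 sd 0.0539 z 0.27505 q6 -1.9039 t 11.1 [ 0.12   0.059  0.079 -0.019 -0.025  0.003]
```

Call:
arm_command --pt "0 0 0.05 0 0 0 255" --pt "0 0 0.1 0 0 0.0001 255" --pt "0 0 0.15 0 0 0.0002 255"

```text
clock: 11.4
ee_pos: [0.4461, 0.0367, 0.2747]
ee_rot: [-0.143, 3.138, 0.001]
ft_force: [1.6, 6.8, 1.8]
finger_gap: 0.0333
gripper_force: 59.7
```

```bash
python3 -c "
from h import *
st()"
```

```text
11.4 fix [ 0.0002 -0.0006] p [0.4461 0.0367 0.2747] F [1.55 6.8  1.85] M [ 1.454 -0.369  0.206] gap 0.0333 gf 59.726534485816956 q [-9.100e-02 -3.300e-02  1.902e+00  1.000e-03  1.273e+00 -1.753e+00]
```

Call:
arm_command --pt "0 0 0.05 0 0 0.0002 255" --pt "0 0 0.1 0 0 0.0005 255"

```text
clock: 11.6
ee_pos: [0.4461, 0.0368, 0.2743]
ee_rot: [0.014, 3.141, 0.002]
ft_force: [1.9, 7.5, 3.1]
finger_gap: 0.0331
gripper_force: 59.7
```

```bash
python3 -c "
from h import *
st()"
```

```text
11.6 fix [ 0.0003 -0.0006] p [0.4461 0.0368 0.2743] F [1.85 7.49 3.07] M [ 1.651 -0.43   0.185] gap 0.0331 gf 59.728304743766785 q [-9.100e-02 -3.200e-02  1.902e+00  1.000e-03  1.271e+00 -1.653e+00]
```

Call:
arm_command --pt "0 0 0.05 0 0 0.0002 255" --pt "0 0 0.1 0 0 0.0005 255"

```text
clock: 11.8
ee_pos: [0.4461, 0.0369, 0.2737]
ee_rot: [0.171, 3.137, 0.002]
ft_force: [3.0, 9.4, 3.3]
finger_gap: 0.0335
gripper_force: 59.7
```

```bash
python3 -c "
from h import *
st()"
```

```text
11.8 fix [ 0.0003 -0.0006] p [0.4461 0.0369 0.2737] F [2.95 9.35 3.35] M [ 1.758 -0.469  0.225] gap 0.0335 gf 59.73823070526123 q [-9.000e-02 -3.200e-02  1.903e+00  1.000e-03  1.270e+00 -1.553e+00]
```

Call:
arm_command --pt "0 0 0.05 -0.0001 0.0007 0 255" --pt "0 0 0.1 -0.0002 0.0008 0.0001 255" --pt "0 0 0.15 -0.0002 0.0008 0.0003 255"

```text
clock: 12.1
ee_pos: [0.4463, 0.0374, 0.2733]
ee_rot: [-0.405, -3.115, -0.001]
ft_force: [0.9, 5.0, 1.2]
finger_gap: 0.0328
gripper_force: 59.7
```

```bash
python3 -c "
from h import *
st()"
```

```text
12.1 fix [ 0.0009 -0.0007] p [0.4463 0.0374 0.2733] F [0.86 5.04 1.21] M [ 1.05  -0.288  0.22 ] gap 0.0328 gf 59.72871243953705 q [-8.900e-02 -3.100e-02  1.903e+00  1.000e-03  1.270e+00 -1.401e+00]
```

Call:
arm_command --pt "0 0 0.05 -0.0001 0 0.0002 255" --pt "0 0 0.1 -0.0001 0.0001 0.0005 255"

```text
clock: 12.3
ee_pos: [0.4464, 0.0375, 0.2728]
ee_rot: [-0.561, -3.091, -0.001]
ft_force: [1.0, 5.1, 0.9]
finger_gap: 0.0333
gripper_force: 59.7
```

```bash
python3 -c "
from h import *
st()"
```

```text
12.3 fix [ 0.001  -0.0008] p [0.4464 0.0375 0.2728] F [0.97 5.15 0.92] M [ 1.013 -0.235  0.22 ] gap 0.0333 gf 59.70848321914673 q [-8.900e-02 -3.000e-02  1.903e+00  1.000e-03  1.269e+00 -1.301e+00]
```

Call:
arm_command --pt "0 0 0.05 -0.0001 0 0.0002 255" --pt "0 0 0.1 -0.0001 0 0.0005 255"

```text
clock: 12.5
ee_pos: [0.4465, 0.0375, 0.2723]
ee_rot: [-0.714, -3.059, -0.001]
ft_force: [1.2, 6.5, 2.0]
finger_gap: 0.0334
gripper_force: 59.7
```

```bash
python3 -c "
from h import *
st()"
```

```text
12.5 fix [ 0.001  -0.0009] p [0.4465 0.0375 0.2723] F [1.23 6.52 2.04] M [ 1.295 -0.272  0.24 ] gap 0.0334 gf 59.6940815448761 q [-8.900e-02 -2.900e-02  1.904e+00  1.000e-03  1.268e+00 -1.201e+00]
```

Call:
arm_command --pt "0 0 0.05 0.0001 0.0005 0.0001 255" --pt "0 0 0.1 0.0001 0.0006 0.0003 255"

```text
clock: 12.7
ee_pos: [0.4466, 0.0379, 0.272]
ee_rot: [-0.866, -3.019, 0.0]
ft_force: [-0.7, 2.3, 1.3]
finger_gap: 0.033
gripper_force: 59.7
```

```bash
python3 -c "
from h import *
st()"
```

```text
12.7 fix [ 0.0014 -0.001 ] p [0.4466 0.0379 0.272 ] F [-0.72  2.27  1.3 ] M [ 0.531 -0.193  0.231] gap 0.033 gf 59.721331000328064 q [-0.088 -0.028  1.904  0.     1.267 -1.099]
```

Call:
arm_command --pt "0 0 0.05 0 0 0.0002 255" --pt "0 0 0.1 -0.0001 0.0001 0.0005 255"

```text
clock: 12.9
ee_pos: [0.4468, 0.038, 0.2715]
ee_rot: [-1.016, -2.972, 0.0]
ft_force: [-0.7, 3.9, 2.0]
finger_gap: 0.0334
gripper_force: 59.7
```

```bash
python3 -c "
from h import *
st()"
```

```text
12.9 fix [ 0.0015 -0.0011] p [0.4468 0.038  0.2715] F [-0.7   3.92  1.97] M [ 0.694 -0.118  0.199] gap 0.0334 gf 59.70316529273987 q [-0.087 -0.028  1.904  0.     1.266 -0.999]
```

Call:
arm_command --pt "0 0 0.05 0 0 0.0002 255" --pt "0 0 0.1 -0.0001 0.0001 0.0005 255"

```text
clock: 13.1
ee_pos: [0.4469, 0.038, 0.2709]
ee_rot: [-1.163, -2.917, -0.0]
ft_force: [-0.4, 4.1, 1.2]
finger_gap: 0.0326
gripper_force: 59.7
```

```bash
python3 -c "
from h import *
st()"
```

```text
13.1 fix [ 0.0016 -0.0012] p [0.4469 0.038  0.2709] F [-0.41  4.07  1.17] M [ 0.777 -0.078  0.223] gap 0.0326 gf 59.694337248802185 q [-0.087 -0.027  1.904  0.     1.265 -0.899]
```

Call:
arm_command --pt "0 0 0.05 0.0001 0.0002 0.0002 255" --pt "0 0 0.1 0.0001 0.0003 0.0004 255"

```text
clock: 13.3
ee_pos: [0.447, 0.0382, 0.2705]
ee_rot: [-1.308, -2.856, 0.001]
ft_force: [-0.4, 1.7, 1.6]
finger_gap: 0.0328
gripper_force: 59.7
```

```bash
python3 -c "
from h import *
st()"
```

```text
13.3 fix [ 0.0018 -0.0013] p [0.447  0.0382 0.2705] F [-0.42  1.7   1.61] M [ 0.482 -0.144  0.189] gap 0.0328 gf 59.687445759773254 q [-0.087 -0.026  1.904 -0.     1.264 -0.799]
```

Call:
arm_command --pt "0 0 0.05 0 0 0.0002 255" --pt "0 0 0.1 0 0.0001 0.0005 255"

```text
clock: 13.5
ee_pos: [0.4471, 0.0383, 0.2701]
ee_rot: [-1.449, -2.787, 0.0]
ft_force: [-0.5, 2.0, 1.3]
finger_gap: 0.0336
gripper_force: 59.7
```

```bash
python3 -c "
from h import *
st()"
```

```text
13.5 fix [ 0.0018 -0.0014] p [0.4471 0.0383 0.2701] F [-0.48  2.04  1.29] M [ 0.543 -0.182  0.282] gap 0.0336 gf 59.67525064945221 q [-0.087 -0.025  1.905  0.     1.263 -0.698]
```

Call:
arm_command --pt "0 0 0.05 0 0 0.0002 255" --pt "0 0 0.1 0 0.0001 0.0005 255"

```text
clock: 13.7
ee_pos: [0.4472, 0.0383, 0.2696]
ee_rot: [-1.586, -2.711, 0.0]
ft_force: [0.0, 2.4, 0.6]
finger_gap: 0.0333
gripper_force: 59.7
```

```bash
python3 -c "
from h import *
st()"
```

```text
13.7 fix [ 0.0019 -0.0015] p [0.4472 0.0383 0.2696] F [0.03 2.38 0.56] M [ 0.474 -0.229  0.245] gap 0.0333 gf 59.66678738594055 q [-0.086 -0.025  1.905  0.     1.262 -0.598]
```

Call:
arm_command --pt "0 0 0.04 0 0 0.0002 255"

```text
clock: 13.8
ee_pos: [0.4472, 0.0383, 0.2693]
ee_rot: [-1.64, -2.679, 0.0]
ft_force: [0.5, 3.0, 1.3]
finger_gap: 0.0333
gripper_force: 59.7
```

```bash
python3 -c "
from h import *
st()"
```

```text
13.8 fix [ 0.0019 -0.0015] p [0.4472 0.0383 0.2693] F [0.52 3.   1.29] M [ 0.567 -0.34   0.21 ] gap 0.0333 gf 59.658198952674866 q [-0.086 -0.024  1.906  0.     1.261 -0.558]
```

Call:
arm_command --pt "0 0 0.04 0 0 0.0002 255"

```text
clock: 13.9
ee_pos: [0.4473, 0.0383, 0.2692]
ee_rot: [-1.693, -2.646, 0.0]
ft_force: [1.5, 2.9, 0.7]
finger_gap: 0.0335
gripper_force: 59.7
```

```bash
python3 -c "
from h import *
st()"
```

```text
13.9 fix [ 0.0019 -0.0015] p [0.4473 0.0383 0.2692] F [1.48 2.87 0.65] M [ 0.588 -0.377  0.164] gap 0.0335 gf 59.66923177242279 q [-0.086 -0.024  1.906  0.     1.261 -0.519]
```

Call:
arm_command --pt "0 0 0.04 0 0 0.0002 255"

```text
clock: 14.0
ee_pos: [0.4473, 0.0383, 0.269]
ee_rot: [-1.746, -2.612, 0.0]
ft_force: [1.9, 2.8, 2.2]
finger_gap: 0.0336
gripper_force: 59.7
```

```bash
python3 -c "
from h import *
st()"
```

```text
14.0 fix [ 0.002  -0.0016] p [0.4473 0.0383 0.269 ] F [1.86 2.79 2.21] M [ 0.598 -0.373  0.256] gap 0.0336 gf 59.68060612678528 q [-0.086 -0.024  1.906  0.     1.26  -0.479]
```

```bash
cat > s.py <<'E'
from h import *
o=manip.get_obs(); a=o['qpos'][5]-o['qpos'][0]; open('log','a').write(f"{a} {o['moment'][2]}\n")
t=R.from_rotvec(o['ee_rot']).inv().apply(o['ft_force'])
print(round(a,3),'Mz',o['moment'][2].round(3),'Ftool',t.round(1),o['clock'])
E
cat > log <<'E'
-2.108 .16
-1.812 .181
-1.662 .206
-1.562 .185
-1.463 .225
-1.312 .22
-1.212 .22
-1.112 .24
-1.011 .231
-.912 .199
-.812 .223
-.712 .189
-.611 .282
-.512 .245
-.472 .21
-.433 .164
-.393 .256
E
```

```text
(no output)
```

Call:
arm_command --pt "0 0 0.05 0.0001 0.0003 0.0001 255"

```text
clock: 14.1
ee_pos: [0.4475, 0.0385, 0.2689]
ee_rot: [-1.81, -2.567, 0.001]
ft_force: [-0.3, 0.6, 1.0]
finger_gap: 0.0332
gripper_force: 59.7
```

```bash
python3 s.py
```

```text
-0.342 Mz 0.248 Ftool [ 0.6 -0.1 -1. ] 14.1
```

Call:
arm_command --pt "0 0 0.05 0 0 0.0002 255"

```text
clock: 14.2
ee_pos: [0.4475, 0.0385, 0.2687]
ee_rot: [-1.875, -2.521, 0.001]
ft_force: [0.3, 1.9, 1.3]
finger_gap: 0.0329
gripper_force: 59.7
```

```bash
python3 s.py
```

```text
-0.292 Mz 0.301 Ftool [ 1.8  0.9 -1.3] 14.2
```

Call:
arm_command --pt "0 0 0.05 0 0 0.0003 255"

```text
clock: 14.3
ee_pos: [0.4475, 0.0385, 0.2684]
ee_rot: [-1.937, -2.473, 0.001]
ft_force: [1.1, 2.3, 0.2]
finger_gap: 0.0331
gripper_force: 59.7
```

```bash
python3 s.py
```

```text
-0.242 Mz 0.328 Ftool [ 2.   1.6 -0.2] 14.3
```

Call:
arm_command --pt "0 0 0.05 0 0 0.0002 255"

```text
clock: 14.4
ee_pos: [0.4475, 0.0385, 0.2682]
ee_rot: [-1.998, -2.424, 0.0]
ft_force: [1.4, 2.1, 0.5]
finger_gap: 0.0332
gripper_force: 59.7
```

```bash
python3 s.py
```

```text
-0.192 Mz 0.244 Ftool [ 1.7  1.8 -0.5] 14.4
```

Call:
arm_command --pt "0 0 0.05 0 0 0.0002 255"

```text
clock: 14.5
ee_pos: [0.4476, 0.0385, 0.268]
ee_rot: [2.058, 2.373, -0.0]
ft_force: [1.9, 2.3, 0.5]
finger_gap: 0.0332
gripper_force: 59.7
```

```bash
python3 s.py
```

```text
-0.142 Mz 0.383 Ftool [ 2.   2.2 -0.5] 14.5
```

```bash
cat > fit.py <<'E'
import numpy as np
d=np.loadtxt('log'); d=d[d[:,0]>-1.9]; g=np.arange(-.9,d[-1,0]+.05,.005); L=[]
for c in g:
    h=.346*np.clip(d[:,0]-c,0,None); f=(d[:,1]-h).mean(); L.append(((d[:,1]-h-f)**2).sum())
L=np.array(L); i=L.argmin(); s=np.sqrt(L[i]/(len(d)-2)); w=np.exp(-(L-L[i])/2/s**2); w/=w.sum(); m=(w*g).sum(); sd=np.sqrt((w*(g-m)**2).sum())
print('contact',g[i],'mean',m,'sd',sd,'noise',s,'now',d[-1,0],'force now',72*(d[-1,0]-m))
E
python3 fit.py
```

```text
contact -0.4549999999999996 mean -0.46156999792083747 sd 0.04400317314616263 noise 0.034852454732504506 now -0.14188396581496823 force now 23.01739431162258
```

Call:
arm_command --pt "0 0 0.015 0 0 0.0001 255"

```text
clock: 14.6
ee_pos: [0.4476, 0.0385, 0.268]
ee_rot: [2.076, 2.358, -0.0]
ft_force: [2.5, 0.7, 1.4]
finger_gap: 0.0332
gripper_force: 59.7
```

```bash
python3 s.py; python3 fit.py
```

```text
-0.127 Mz 0.339 Ftool [ 0.4  2.5 -1.4] 14.6
contact -0.4549999999999996 mean -0.4633505232402445 sd 0.04095458711156733 noise 0.034004876820849766 now -0.1272002557131845 force now 24.20281926194832
```

Call:
arm_command --pt "0 0 0.015 0 0 0.0001 255"

```text
clock: 14.7
ee_pos: [0.4476, 0.0385, 0.2679]
ee_rot: [2.092, 2.343, -0.0]
ft_force: [1.5, 1.4, 1.5]
finger_gap: 0.0333
gripper_force: 59.7
```

```bash
python3 s.py; python3 fit.py
```

```text
-0.113 Mz 0.285 Ftool [ 1.3  1.7 -1.5] 14.7
contact -0.4399999999999996 mean -0.4485257744248763 sd 0.04048135392759333 noise 0.03487717868137959 now -0.11311266154148551 force now 24.149744127604134
```

Call:
arm_command --pt "0 0 0 0 0 0 0" --pt "0 0 0 0 0 0 0" --pt "0 0 0 0 0 0 0" --pt "0 0 0 0 0 0 0" --pt "0 0 0 0 0 0 0" --pt "0 0 0 0 0 0 0" --pt "0 0 0 0 0 0 0" --pt "0 0 0 0 0 0 0"

```text
clock: 15.5
ee_pos: [0.4476, 0.0385, 0.268]
ee_rot: [-2.093, -2.342, -0.0]
ft_force: [0.8, 0.1, -0.5]
finger_gap: 0.0855
gripper_force: 0.0
```

Call:
arm_command --pt "0 0 0 0 0 -0.01 0" --pt "0 0 0 0 0 -0.03 0" --pt "0 0 0 0 0 -0.06 0" --pt "0 0 0 0 0 -0.09 0" --pt "0 0 0 0 0 -0.1 0" --pt "0 0 0 0 0 -0.1 0" --pt "0 0 0 0 0 -0.1 0"

```text
clock: 16.2
ee_pos: [0.4474, 0.0385, 0.3673]
ee_rot: [-2.093, -2.342, 0.001]
ft_force: [-0.2, -0.0, 0.1]
finger_gap: 0.0856
gripper_force: 0.0
```

Run:
```python
from h import *
st();c=grab('side','side4');P=cloud(c);q=P.reshape(-1,3)
k=q[(q[:,2]>.09)&(q[:,2]<.15)&(np.hypot(q[:,0]-.446,q[:,1]-.037)<.024)];print(len(k),k.min(0),k.max(0))
cv2.imwrite('pics/s4.png',cv2.resize(c['image'][130:270,250:400,::-1],None,fx=4,fy=4,interpolation=cv2.INTER_CUBIC))
```

```text
16.2 fix [ 0.0021 -0.0016] p [0.4474 0.0385 0.3673] F [-0.15 -0.03  0.05] M [ 0.018  0.036 -0.002] gap 0.0856 gf 0.0 q [-0.086 -0.1    1.769  0.     1.473 -0.198]
235 [0.42736084 0.01909742 0.09230316] [0.46496651 0.05931219 0.12412665]
```

View pics/s4.png

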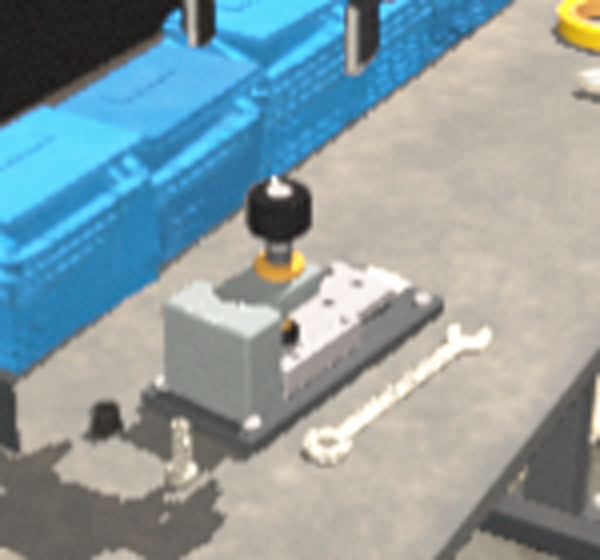

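The knob (278,205) has come down about 10–11 mm, the black foot (288,330) is on the strip, and the gripper is clear. The spanner, bolt and bushing haven't moved. I'll hand it in.

```bash
python3 -c "
from rig import manip
print(manip.finish_job())"
```

```text
the job is handed in; nothing more can be done
None
```

The job is handed in: the strip is home against the stop and clamped at an estimated 24 N (±3 N, worked out from the turning torque), the gripper has let go and is clear, and the loose things near the fixture look undisturbed.

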